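# Clamp the aluminium specimen bar in the tilted bench vise

### The arm

A 6-joint arm with a two-finger parallel gripper is mounted at the origin on the work surface. World frame = base frame: x ahead of the robot, y to its left, z up, the work surface at z = 0. Lengths are in mm, angles in rad, forces in N, time in s.
With the tool pointing down it reaches from about 275 to 825 mm from the base axis. Payload 4.9 kg.
Tool frame: the origin (TCP) lies at the very end of the fingers, on their centre line; the grasp point (between the pads) lies 19 mm behind it; z points along the fingers, y is the direction in which the jaws open and shut (so a half turn about z gives the same grasp; the last joint's range is limited). The gripper opens to 85 mm and grips with 20 to 120 N. Pads are 22 mm wide; open, the fingers measure 114 mm over their backs; the gripper's body (76 mm by 85 mm) begins 54 mm behind the grasp point. The pads swing forward as they close: fully open they stand 13 mm farther back than shut.
Start: joints at [-1.351, 0.326, -0.193, 1.052, 0, 1.437], TCP at [190.568, -515.948, 231.281] pointing down, gripper open.
Joint ranges: [-2.65, 2.65], [-0.97, 1.79], [-1.3, 1.35], [-1.93, 2.1], [-1.47, 1.37], [-3.14, 3.14]. Speed limits (rad/s): [2.57, 2.57, 3.14, 3.14, 3.14, 3.14].

### API

Orientations are given as [roll, pitch, yaw] about the fixed x, y, z axes, in that order (R = Rz(yaw) Ry(pitch) Rx(roll)).
In Python, from bench import bot, solve_ik, imaging gives the robot as it stands. Calls block until the motion is done:
- bot.move_ptp(position, orientation): joint-space move of the TCP to a pose.
- bot.movel(position, rot=None, max_speed=150, threshold=None): straight line of the TCP; rot=None keeps the orientation; max_speed is the mean speed in mm/s. With threshold (N) it stops when the force on the tool has changed by that much, and returns True; else False.
- bot.move_j(angles): joint-space move.
- bot.grip(opening, effort=None): opening from 0.0 (shut) to 1.0 (fully open); effort is the grip in N (None keeps the last); returns when the fingers have stopped.
- bot.dwell(seconds).
- solve_ik(position, orientation): joint angles nearest the present ones, or None.
- bot.get_state(): the state.
- imaging.capture(name): name is "scene" or "side" or "wrist"; returns the picture (400x640x3 uint8, blue, green, red); there is no depth.
- imaging.camera_model(name): a dict with "K" (3x3 intrinsics, pixels), "position" and "rotation" of the camera in the world. Camera axes: x right, y up, looking along -z (the intrinsics and any distortion apply to the point x, -y, -z); pixel columns grow to the right and rows downward; lengths in mm; the calibration is good to about 2 mm. A picture is of the moment at which its call begins: read the wrist's pose just before it. camera_model takes no time and is no camera call; for the wrist camera it gives the pose at the moment of the call.
A pose or a line that the arm cannot do raises bot.IKError and nothing moves.
- bot.sign_off(): hands the job in, once; it reports no verdict.
The state is a dict: "t": time; "qpos": joint angles; "joint_velocities": joint speeds; "effort": joint torques, N m; "tcp_pos": TCP position; "orientation": TCP orientation; "contact_force": force on the tool from outside, world axes, zero at the start; "wrist_torque": the same for the moment, N m; "opening": opening from 0.0 (shut) to 1.0 (fully open).
Only numpy, scipy, OpenCV 4.12 (cv2) and the standard library are available. Lean on these libraries where they do the work, as an engineer would, in place of code of your own. Each camera call takes 0.05 s, during which the arm holds its last target.

### The job

Take the aluminium bar out of the tray and clamp it in the tilted vise ready for its hardness test: bed it squarely down on both parallels, about centred along the jaws and flush up against the fixed (lower) jaw, setting it down rather than dropping it. Only then swing the red cam lever all the way over so that the sliding jaw grips it, and leave the other bars and everything else on the bench where they stand.

Things in the scene. Friction and masses are not known exactly. Their poses are not given: they have to be found in the camera images.
- bar: the bare aluminium specimen bar, 120 mm long (its x axis) x 36 mm wide (y) x 60 mm high (z), about 0.7 kg; one of three bars of this size that stand on their 36 mm wide edge in the tray; origin at the centre of its underside
- bar_mid (a point): the middle of the aluminium bar, 30 mm above the centre of its underside
- bar_black: black plastic bar of the same size and axes, in the tray; to be left there
- bar_blue: blue plastic bar of the same size and axes, in the tray; to be left there
- tray: fixed teal plastic bench tray, 170 x 270 mm (its x, y), rim 14 mm high, floor 5 mm thick; the bars stand on its floor roughly along its x axis, 80 mm apart along its y, the aluminium one in any of the three places
- vise: the vise's fixed grey base, plate 200 x 136 x 12 mm on the bench with two side cheeks 87 mm high; origin on the bench under the middle of the cheeks; its x axis is the direction in which the bed rises, away from the robot
- vise_bed: the vise's bed, fixed at 30 degrees to the bench: x runs uphill from the fixed jaw to the sliding jaw, y along the jaws (left seen from the robot), z square out of the bed, leaning 30 degrees towards the robot. Origin: foot of the fixed jaw's face, midway along it, 55 mm above the bench. Bed 100 mm wide. Fixed jaw: face at x = 0, y -50 to 50 mm, 36 mm high, 33 mm thick
- seat_center (a point): fixed point at (18, 0, 12) mm of the bed: where the middle of the bar's underside lies when seated, flush and centred. Two steel parallels 8 mm wide, 12 mm high lie along y at bed x = 3 to 11 and 22 to 30 mm. A seated bar fills x = 0 to 36, z = 12 to 72 mm, so its top 36 mm stand clear of the jaws. On the slope it may slide down by itself or stay where it is put
- jaw_plate: the sliding jaw's 100 mm wide, 36 mm high steel plate, backed by stiff springs (it gives up to about 3 mm as the lever comes home and presses with about 15 to 20 N); part of the sliding jaw; its axes are those of the bed
- jaw_face (a point): the middle of the sliding jaw's clamping face, 24 mm above the bed; it stands about 53 mm from the fixed jaw with the lever fully open and moves towards it as the lever closes
- vise_lever (a joint): cam lever's swing in rad about an axis square to the bed: 0 fully open, 1.85 home against its stop, turning clockwise seen from above. Starts at 0 to 0.25; at 0 it points 100 degrees from the bed's +x towards +y, at 1.85 6 degrees past +x (uphill). Its spiral cam drives the sliding jaw (11 mm per rad), moves easily (4 N at the sleeve, 7 N when gripping) and stays where it is left
- lever_grip (a point): point on the axis of the lever's red plastic sleeve (20 mm thick), 95 mm from the pivot, 45 mm above the bed; the sleeve reaches from 52 to 120 mm from the pivot and the space around and below it is free down to the bed's level
- lever_pivot (a point): fixed point on the lever's axis of turning at the height of the lever, in the bed's frame at x = 110, y = 0, z = 45 mm
- reagent: glass jar with a blue cap, 72 mm across, 165 mm high; origin under its centre; leave alone
- sprayer: small clear bottle with a white cap, 50 mm across, 150 mm high; leave alone
- blue_cap: loose blue screw cap, 54 mm across, 24 mm high, open side up, on the bench; leave alone
- ref_block: round steel hardness reference block, 64 mm across, 16 mm high; leave alone
- mallet: soft-faced mallet lying on the bench, 270 mm long along its x axis, head 80 mm wide and 35 mm high at its +x end; leave alone
Things that resemble listed ones, but are neither listed nor needed, are in the scene too. Leave any brown look-alike of the bar alone.

How it is judged:
By the outcome, as a careful person would: the job done as asked, in the order asked, and still so for the second after the job is handed in, with the robot touching nothing.
It also fails if it takes over 48 s, if anything falls off the work surface, if the arm or the gripper's body presses on something with over 40 N, if the wrist force passes 120 N, or if a joint passes its speed limit or range.

## Working session

There is one attempt and no reset: what is moved stays moved. The work goes in short steps, each a Python script; the robot and the scene stay as the last script left them, time stands still between calls to the robot, and variables do not carry over. Pictures are saved under pics/ and viewed, and the job is handed in when it is done.

```bash
ls; mkdir -p pics
python3 - <<'E'
from bench import bot, imaging
import cv2
for n in ("scene","side","wrist"):
    m=imaging.camera_model(n); print(n,m)
    cv2.imwrite(f"pics/{n}0.png",imaging.capture(n))
s=bot.get_state(); print(s)
E
```

```text
pics
scene {'K': array([[454.89012643,   0.        , 316.67478538],
       [  0.        , 454.89012643, 207.2729704 ],
       [  0.        ,   0.        ,   1.        ]]), 'position': array([928.15020616, 731.32900549, 827.92937037]), 'rotation': array([ 0.89671327, -0.02254763,  2.67708632])}
side {'K': array([[414.50990683,   0.        , 314.28732456],
       [  0.        , 414.50990683, 195.98374701],
       [  0.        ,   0.        ,   1.        ]]), 'position': array([-84.34857301, 665.68386843, 762.64546897]), 'rotation': array([ 0.96118882, -0.00252033, -2.45768161])}
wrist {'K': array([[306.71839851,   0.        , 321.03627131],
       [  0.        , 306.71839851, 199.64344543],
       [  0.        ,   0.        ,   1.        ]]), 'position': array([ 256.94347201, -490.55085803,  372.65917274]), 'rotation': array([-0.28327641,  0.00178735, -1.21714653])}
{'t': 0.15, 'qpos': array([-1.35119049e+00,  3.26773410e-01, -1.93342380e-01,  1.05199410e+00,
        1.39083452e-05,  1.43657724e+00]), 'joint_velocities': array([ 0.00033562, -0.00129902,  0.00282496, -0.00048148, -0.0014599 ,
       -0.00209866]), 'effort': array([ 2.13811763e-03, -4.43704462e+01,  2.62665814e+01,  1.04273504e-02,
        3.62170931e-05, -3.02422407e-06]), 'tcp_pos': array([ 190.47840618, -515.50216886,  230.68631463]), 'orientation': array([-3.14029276e+00, -1.89560134e-04,  3.53824784e-01]), 'contact_force': array([-0.34147566,  0.4517231 , -0.45103095]), 'wrist_torque': array([-0.02884374, -0.01903091, -0.00775553]), 'opening': 0.9954525768420887}
```

View pics/scene0.png

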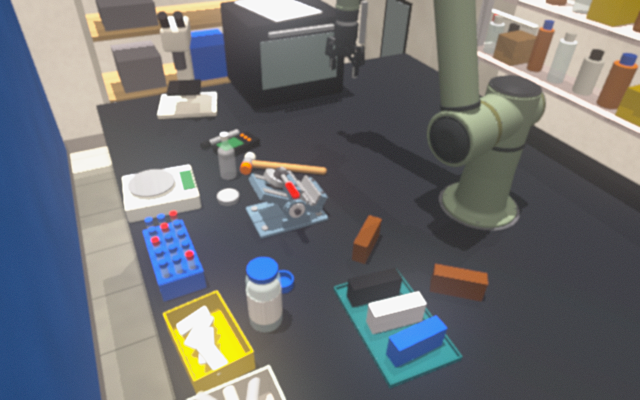

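View pics/side0.png

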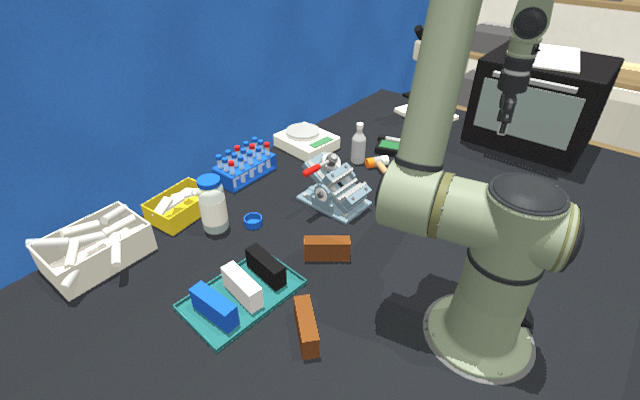

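View pics/wrist0.png

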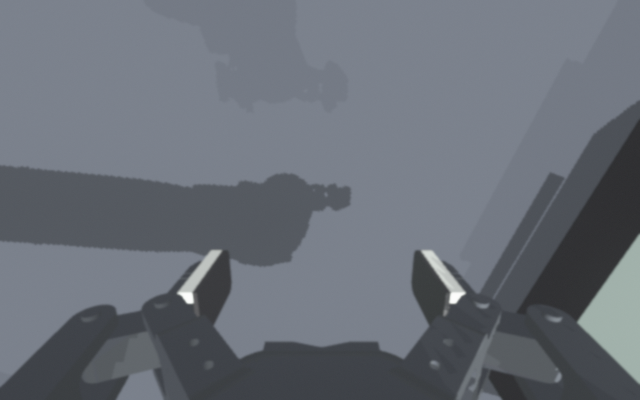

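The aluminium (pale) bar is in the middle of the tray, at about (397,312) in the scene view and (242,286) in the side view. The vise is at about (288,203) and (335,190). Next I turn these pixels into coarse positions.

```bash
cat > h.py <<'E'
import numpy as np, cv2
from scipy.spatial.transform import Rotation as R
from scipy.optimize import least_squares
F=np.diag([1.,-1,-1])
def Rm(rpy): return R.from_euler('xyz',rpy).as_matrix()
def proj(m,P):
    P=np.atleast_2d(P); c=(P-m['position'])@Rm(m['rotation'])@F
    p=c@m['K'].T; return p[:,:2]/p[:,2:]
def ray(m,uv):
    d=np.linalg.solve(m['K'],[uv[0],uv[1],1.]); return Rm(m['rotation'])@F@d
def atz(m,uv,z):
    d=ray(m,uv); o=m['position']; return o+d*(z-o[2])/d[2]
E
python3 - <<'E'
from h import *
from bench import imaging
s=imaging.camera_model('scene'); d=imaging.camera_model('side')
print('tray scene');
for uv in [(335,288),(403,271),(460,350),(391,379)]: print(atz(s,uv,14).round())
print('bar top scene (z65)')
for uv in [(368,310),(423,294),(427,304),(372,322)]: print(atz(s,uv,65).round())
print('bar top side')
for uv in [(221,266),(233,262),(263,290),(249,296)]: print(atz(d,uv,65).round())
print('vise base scene')
for uv in [(246,211),(262,234),(327,217)]: print(atz(s,uv,12).round())
print('vise base side')
for uv in [(297,199),(340,221),(371,204)]: print(atz(d,uv,12).round())
print(s['rotation'])
for n in ('scene','side'):
    im=cv2.imread(f'pics/{n}0.png')
    c=im[150:250,220:350] if n=='scene' else im[140:230,280:400]
    cv2.imwrite(f'pics/{n}0c.png',cv2.resize(c,None,fx=6,fy=6,interpolation=cv2.INTER_CUBIC))
E
```

```text
tray scene
[552. 118.  14.]
[375. 142.  14.]
[398. 379.  14.]
[564. 371.  14.]
bar top scene (z65)
[542. 240.  65.]
[410. 255.  65.]
[419. 281.  65.]
[551. 270.  65.]
bar top side
[533. 254.  65.]
[522. 227.  65.]
[403. 245.  65.]
[415. 276.  65.]
vise base scene
[ 643. -243.   12.]
[ 637. -133.   12.]
[ 447. -122.   12.]
vise base side
[ 625. -122.   12.]
[ 455. -118.   12.]
[ 431. -246.   12.]
[ 0.89671327 -0.02254763  2.67708632]
```

```bash
sleep 1
python3 - <<'E'
from h import *
from bench import bot,imaging,solve_ik
p=[510,-183,300]; 
for yaw in (0,-.3,np.pi/2,-np.pi/2): print(yaw,solve_ik(p,[np.pi,0,yaw]))
bot.move_ptp(p,[np.pi,0,0.0])
m=imaging.camera_model('wrist'); np.save('w1.npy',m,allow_pickle=True)
im=imaging.capture('wrist'); cv2.imwrite('pics/w1.png',im); print(bot.get_state()['t'],m['position'],m['rotation'])
E
```

```text
0 [-0.48076873  0.27537041 -0.08687368  1.20855223  0.          2.66082392]
-0.3 [-0.48076873  0.27537041 -0.08687368  1.20855223  0.          2.96082392]
1.5707963267948966 [-0.48076873  0.27537041 -0.08687368  1.20855223  0.          1.09002759]
-1.5707963267948966 [-0.48076873  0.27537041 -0.08687368  1.20855223  0.         -2.05156506]
1.9083 [ 580.57633441 -183.12093697  441.84121667] [-2.83847962e-01 -4.71187914e-04 -1.57188697e+00]
```

View pics/scene0c.png

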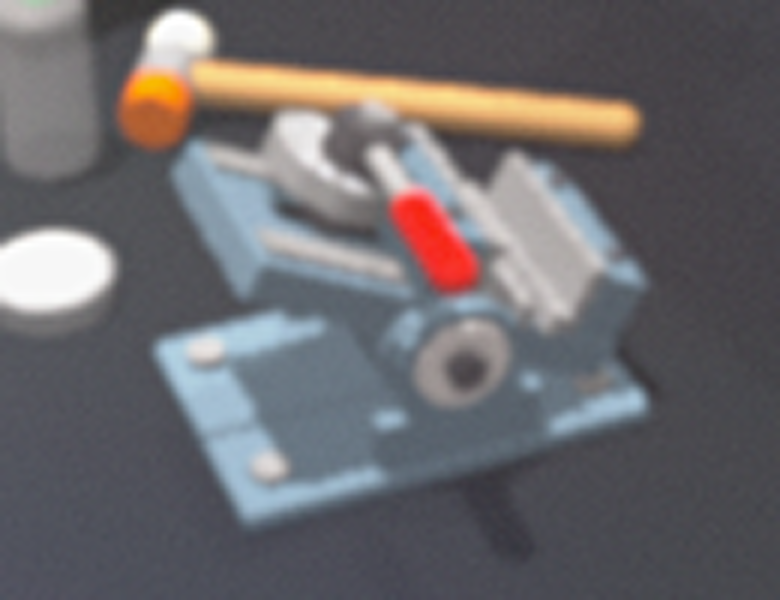

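View pics/w1.png

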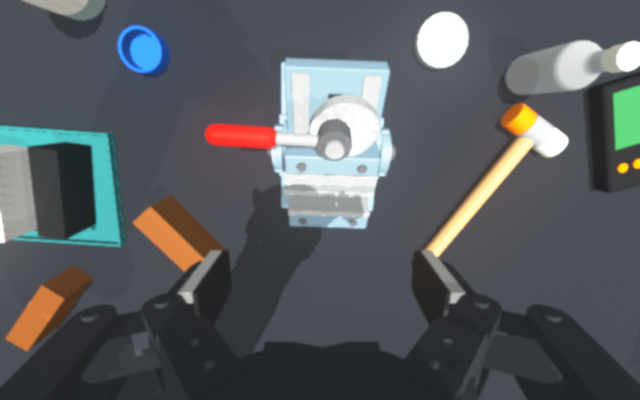

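Run:
```python
import cv2
im=cv2.imread('pics/w1.png'); c=im[40:240,195:405]
cv2.imwrite('pics/w1c.png',cv2.resize(c,None,fx=3.5,fy=3,interpolation=cv2.INTER_CUBIC) if 0 else cv2.resize(c,None,fx=3,fy=3,interpolation=cv2.INTER_CUBIC))
im=cv2.imread('pics/side0.png')
c=im[140:230,280:400]
cv2.imwrite('pics/side0c.png',cv2.resize(c,None,fx=6,fy=6,interpolation=cv2.INTER_CUBIC))
```

```text
(no output)
```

View pics/w1c.png

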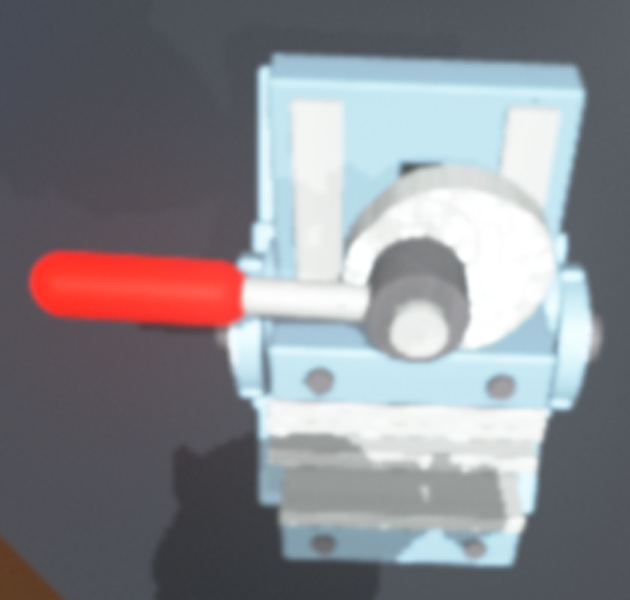

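View pics/side0c.png

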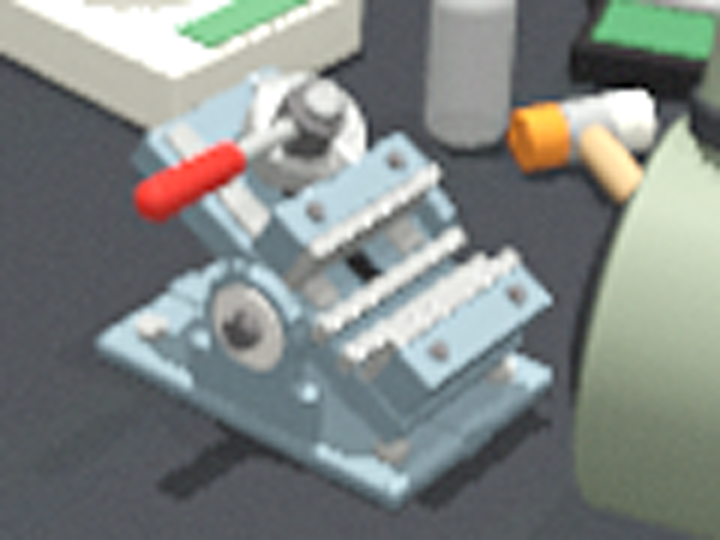

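```bash
cat > fit.py <<'E'
from h import *
from bench import imaging
s=imaging.camera_model('scene'); d=imaging.camera_model('side'); w=np.load('w1.npy',allow_pickle=True).item()
def up(c,k,o): return (np.array(c)+.5)/k-.5+np.array(o)
obs=[]
for P,c in [((-33,50,36),(283,558)),((-33,-50,36),(515,566)),((0,50,36),(280,516)),((0,-50,36),(523,521))]: obs.append(('w',w,P,up(c,3,(195,40))))
for P,c in [((-33,50,36),(430,388)),((-33,-50,36),(551,298)),((0,50,36),(352,357)),((0,-50,36),(513,253))]: obs.append(('d',d,P,up(c,6,(280,140))))
for P,c in [((-33,50,36),(648,285)),((0,-50,36),(515,153)),((0,50,36),(605,267))]: obs.append(('s',s,P,up(c,6,(220,150))))
T=np.deg2rad(30)
def bed(p):
    Rb=Rm([0,-T,p[2]]); return Rb,np.array([p[0],p[1],55.])
def res(p,sel=None):
    Rb,o=bed(p); return np.concatenate([proj(m,Rb@np.array(P)+o)[0]-uv for n,m,P,uv in obs if sel is None or n in sel])
if __name__=='__main__':
    for sel in ('wds','w','ds','d','s'):
        f=least_squares(lambda p:res(p,sel),[480,-183,0]); print(sel,f.x.round(4),np.abs(f.fun).max().round(2)); 
        if sel=='wds': print(f.fun.reshape(-1,2).round(1))
        print(np.sqrt(np.diag(np.linalg.inv(f.jac.T@f.jac))))
E
python3 fit.py
```

```text
wds [ 4.800929e+02 -1.923823e+02 -3.690000e-02] 5.24
[[-0.7  1.1]
 [-1.1  1. ]
 [-0.9 -1.9]
 [-0.1 -0.8]
 [-0.1 -0.4]
 [-0.  -0.1]
 [ 5.2 -3.8]
 [-1.1 -0.7]
 [ 1.  -1.1]
 [-0.7 -0.8]
 [-1.1 -0.5]]
[0.58260859 0.68460981 0.01123069]
w [ 4.798700e+02 -1.930045e+02 -2.930000e-02] 1.55
[0.66764576 0.75919752 0.01278785]
ds [ 4.801133e+02 -1.881323e+02 -6.900000e-02] 3.8
[1.22108958 1.63273399 0.02401936]
d [ 4.785524e+02 -1.861215e+02 -7.490000e-02] 3.72
[1.83977713 2.5328388  0.03228343]
s [ 4.808242e+02 -1.890763e+02 -5.130000e-02] 1.16
[2.03102323 2.69153644 0.0371964 ]
```

```bash
sed -i 's/,((0,50,36),(352,357))//' fit.py; python3 fit.py
cat > ov.py <<'E'
from fit import *
f=least_squares(lambda p:res(p,'wds'),[480,-183,0]); p=f.x
Rb,o=bed(p)
def box(x0,x1,y0,y1,z0,z1):
    C=np.array([[x,y,z] for x in(x0,x1) for y in(y0,y1) for z in(z0,z1)],float)
    return [(C[i],C[j]) for i in range(8) for j in range(i+1,8) if (C[i]!=C[j]).sum()==1]
segs=[((0,0,255),box(-33,0,-50,50,0,36)),((0,200,0),box(3,11,-50,50,0,12)),((0,200,0),box(22,30,-50,50,0,12)),((255,0,255),[(np.array([110,0,45.]),np.array([110+120*np.cos(a),120*np.sin(a),45.])) for a in np.deg2rad([100,86])])]
for n,m,k,x,y,ww,hh in [('w1',w,4,230,40,180,150) if 0 else ('w1',w,3.5,195,50,215,170),('side0',d,6,280,140,120,90),('scene0',s,6,220,150,130,100)]:
    im=cv2.resize(cv2.imread(f'pics/{n}.png')[y:y+hh,x:x+ww],None,fx=k,fy=k,interpolation=cv2.INTER_CUBIC)
    for c,S in segs:
        for a,b in S:
            q=proj(m,np.array([Rb@a+o,Rb@b+o])); q=((q-[x,y]+.5)*k-.5).round().astype(int)
            cv2.line(im,tuple(map(int,q[0])),tuple(map(int,q[1])),c,1)
    cv2.imwrite(f'pics/ov_{n}.png',im)
E
python3 ov.py
```

```text
wds [ 4.797439e+02 -1.928628e+02 -3.390000e-02] 1.47
[[-0.2  1.5]
 [-0.6  1.1]
 [-0.5 -1.5]
 [ 0.3 -0.6]
 [ 0.2 -0.4]
 [ 0.2 -0.1]
 [-0.9 -0.7]
 [ 1.  -1.3]
 [-0.7 -0.9]
 [-1.  -0.7]]
[0.59163488 0.69103598 0.0113635 ]
w [ 4.798700e+02 -1.930045e+02 -2.930000e-02] 1.55
[0.66764576 0.75919752 0.01278785]
ds [ 4.791397e+02 -1.913489e+02 -5.720000e-02] 1.26
[1.2813987  1.74842187 0.0250829 ]
d [ 4.783840e+02 -1.921476e+02 -5.320000e-02] 0.5
[2.18231022 3.07324742 0.03692908]
s [ 4.808242e+02 -1.890763e+02 -5.130000e-02] 1.16
[2.03102323 2.69153644 0.0371964 ]
```

View pics/ov_w1.png

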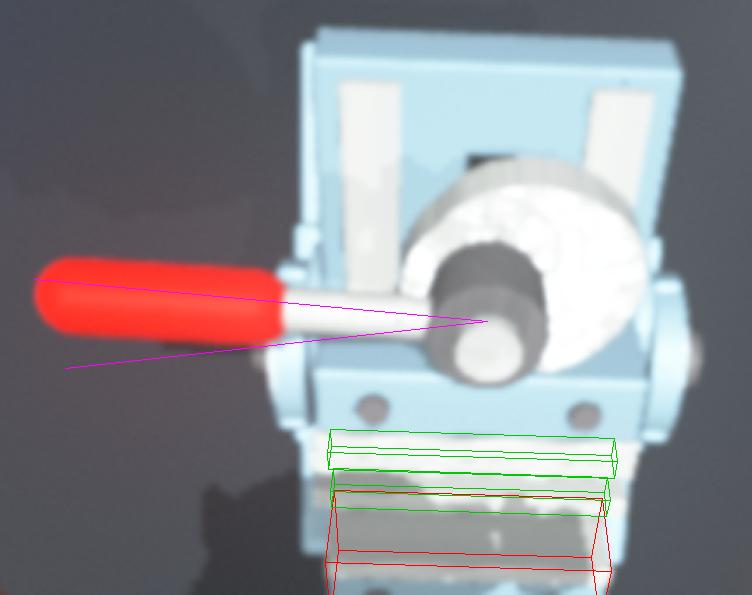

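View pics/ov_side0.png

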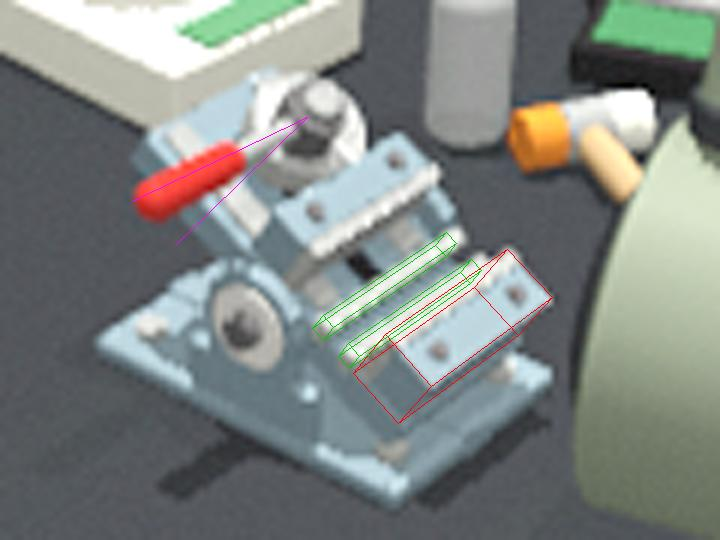

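View pics/ov_scene0.png

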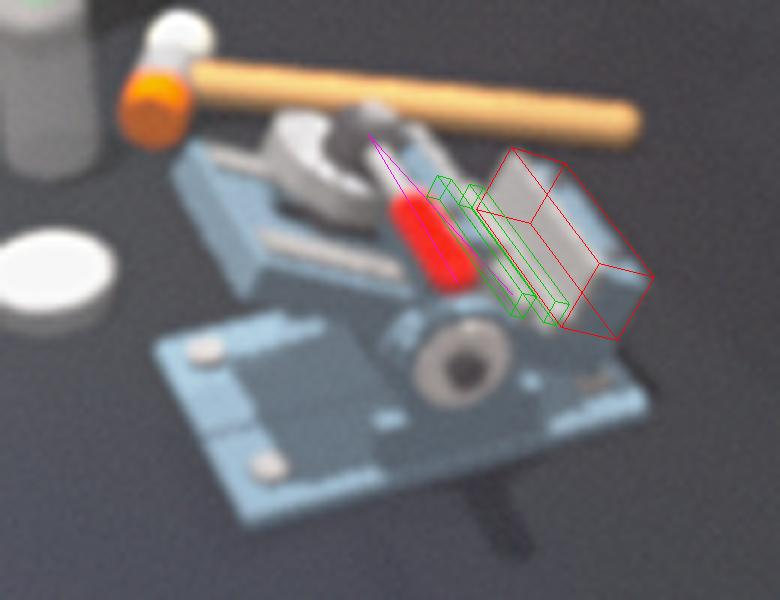

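Run:
```python
from h import *
from bench import bot,imaging,solve_ik
bot.movel([455,-188,225],max_speed=250)
m=imaging.camera_model('wrist'); np.save('w2.npy',m,allow_pickle=True)
im=imaging.capture('wrist'); cv2.imwrite('pics/w2.png',im); print(bot.get_state()['t'],m['position'],m['rotation'])
c=im[60:250,210:420]
cv2.imwrite('pics/w2c.png',cv2.resize(c,None,fx=3.8,fy=3,interpolation=cv2.INTER_CUBIC) if 0 else cv2.resize(c,None,fx=3,fy=3,interpolation=cv2.INTER_CUBIC))
bot.move_ptp([462,255,225],[np.pi,0,-.1])
m=imaging.camera_model('wrist'); np.save('w3.npy',m,allow_pickle=True)
im=imaging.capture('wrist'); cv2.imwrite('pics/w3.png',im); print(bot.get_state()['t'],m['position'],m['rotation'],bot.get_state()['qpos'])
```

```text
2.4833 [ 526.09429976 -188.25689593  367.78411513] [-2.82531638e-01 -5.67997142e-04 -1.57234852e+00]
6.8833 [532.5258312  248.42492074 367.0663474 ] [-2.83418717e-01 -4.86001752e-04 -1.67123616e+00] [ 3.64202099e-01  2.89484469e-01 -2.61121437e-01  1.02026973e+00
 -2.37340102e-05 -2.67709732e+00]
```

View pics/w2c.png

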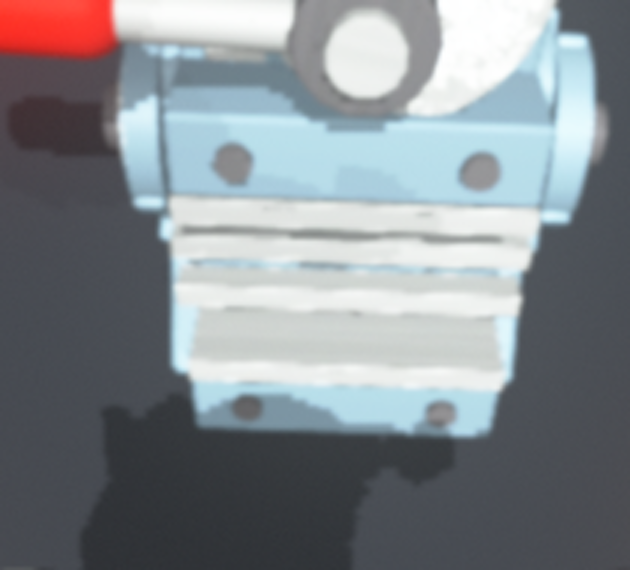

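View pics/w3.png

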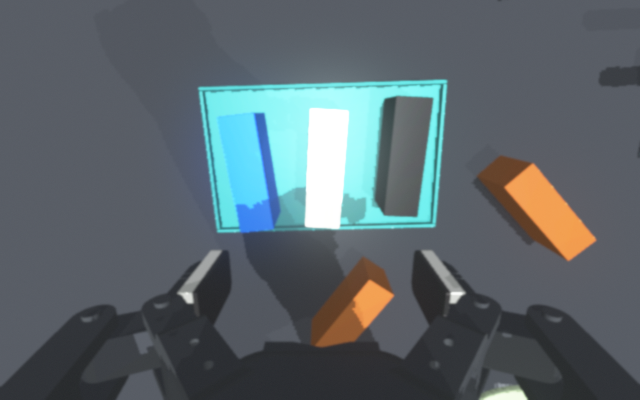

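```bash
python3 - <<'E'
import re
t=open('fit.py').read()
t=t.replace("T=np","w2=np.load('w2.npy',allow_pickle=True).item()\nfor P,c in [((-33,50,36),(198,429)),((-33,-50,36),(490,437)),((0,50,36),(190,357)),((0,-50,36),(504,372))]: obs.append(('v',w2,P,up(c,3,(210,60))))\nT=np",1)
t=t.replace("('wds','w','ds','d','s')","('wvds','v','w','wv')").replace("sel=='wds'","sel=='wvds'")
open('fit.py','w').write(t)
t=open('ov.py').read().replace("'wds'","'wvds'").replace("('side0'","('w2',w2,3.5,210,60,210,160),('side0'"); open('ov.py','w').write(t)
E
python3 fit.py; python3 ov.py
python3 - <<'E'
from h import *
w=np.load('w3.npy',allow_pickle=True).item()
im=cv2.imread('pics/w3.png'); 
cv2.imwrite('pics/w3c.png',cv2.resize(im[70:250,190:460],None,fx=2.9,fy=2.9,interpolation=cv2.INTER_CUBIC))
m=(im.min(2)>200).astype(np.uint8)
n,l,st,c=cv2.connectedComponentsWithStats(m)
for i in range(1,n):
    if st[i,4]>1000:
        r=cv2.minAreaRect(np.argwhere(l==i)[:,::-1].astype(np.float32)); b=cv2.boxPoints(r); print(st[i],b.round(1).tolist())
        g=np.array([atz(w,q,65) for q in b]); print(g.round(1)); print(np.linalg.norm(np.diff(g,axis=0),axis=1),g.mean(0))
        hull=cv2.approxPolyDP(cv2.convexHull(np.argwhere(l==i)[:,::-1].astype(np.int32)),4,True); print(hull[:,0].tolist()); g=np.array([atz(w,q,65) for q in hull[:,0]]); print(g.round(1))
E
```

```text
wvds [ 4.803825e+02 -1.931567e+02 -3.750000e-02] 2.1
[[-0.1  0.9]
 [-0.5  0.8]
 [-0.3 -2.1]
 [ 0.5 -1. ]
 [-0.  -0.5]
 [ 0.  -0.2]
 [-1.  -0.8]
 [ 0.7 -1.3]
 [-0.9 -0.9]
 [-1.3 -0.6]
 [-0.8  0.7]
 [ 0.1  1.4]
 [-0.8  0.7]
 [ 0.9 -0.6]]
[0.38364039 0.44668763 0.00736741]
v [ 4.808489e+02 -1.933767e+02 -4.030000e-02] 1.07
[0.50379344 0.58548311 0.00967609]
w [ 4.798700e+02 -1.930045e+02 -2.930000e-02] 1.55
[0.66764576 0.75919752 0.01278785]
wv [ 4.804939e+02 -1.932392e+02 -3.630000e-02] 2.14
[0.40218213 0.46363193 0.00771671]
[ 305  108   44  121 4537] [[302.1000061035156, 226.39999389648438], [309.1000061035156, 107.0999984741211], [348.8999938964844, 109.4000015258789], [341.79998779296875, 228.8000030517578]]
[[417.8 279.9  65. ]
 [536.6 259.2  65. ]
 [530.7 222.   65. ]
 [410.9 238.5  65. ]]
[120.57663509  37.58812827 120.86983284] [473.99289286 249.89118982  65.        ]
[[348, 110], [339, 227], [306, 226], [309, 109]]
[[530.2 222.9  65. ]
 [413.2 241.3  65. ]
 [417.8 275.7  65. ]
 [534.8 259.5  65. ]]
```

View pics/ov_w2.png

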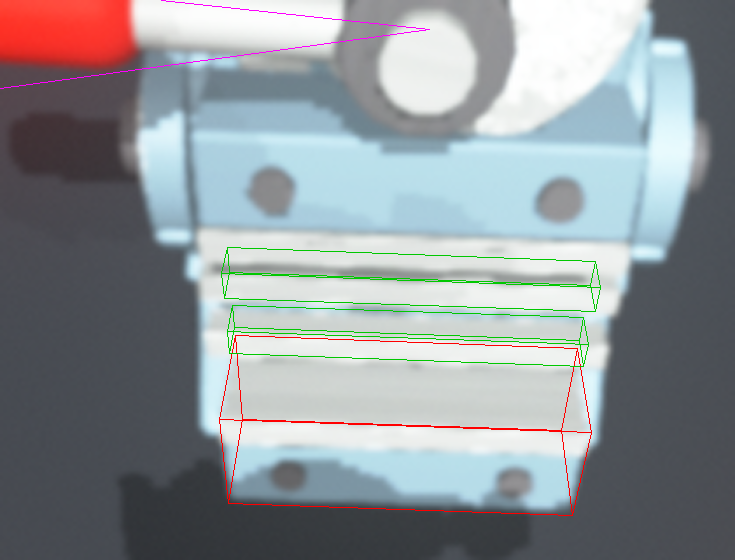

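View pics/w3c.png

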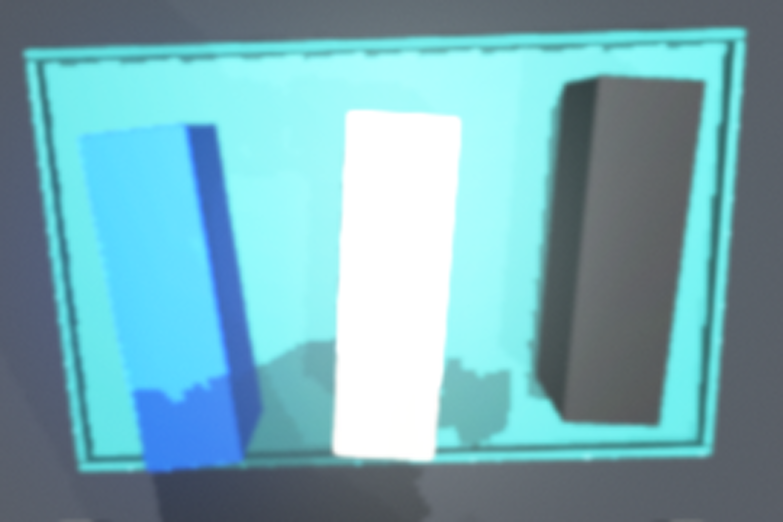

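```bash
cat >> h.py <<'E'
T=np.deg2rad(30)
BP=np.array([480.4,-193.2,55.]); BYAW=-0.035
RB=Rm([0,-T,BYAW])
def bw(p): return RB@np.array(p,float)+BP
def btool(s,extra=0.):
    # tool orientation: z=-bed z, y=s*bed x ; extra = turn about bed z
    M=RB@Rm([0,0,extra])@np.column_stack([[0,s,0],[s,0,0],[0,0,-1.]])
    return R.from_matrix(M).as_euler('xyz')
E
python3 - <<'E'
from h import *
from bench import solve_ik,imaging
for y in (-.146,-.146+np.pi): print('grasp',y,np.round(solve_ik([474,250,37],[np.pi,0,y]),2))
for s in (1,-1):
    for z in (44,150):
        q=solve_ik(bw([20,0,z]),btool(s)); print('place',s,z,None if q is None else np.round(q,2),bw([20,0,z]).round())
# lever push
for ex in np.deg2rad([-90,-45,0,45,90]):
  for s in(1,-1):
    print(ex,s,[None if (q:=solve_ik(bw([110+95*np.cos(a)-20*np.sin(a),95*np.sin(a)+20*np.cos(a),32]),btool(s,ex))) is None else q.round(2).tolist() for a in (1.7,.9,-.1)])
d=imaging.camera_model('side')
for h in (36,42): print(h,((proj(d,np.array([bw([x,y,h]) for y in(50,-50) for x in (51,)]))-[280,140]+.5)*6-.5).round())
s_=imaging.camera_model('wrist'); w=np.load('w1.npy',allow_pickle=True).item(); print(((proj(w,[bw([110,0,45]),bw([110,0,45])])-[195,50])*3.5))
E
```

```text
grasp -0.146 [ 0.35  0.51 -0.47  0.59  0.   -2.65]
grasp 2.995592653589793 [ 0.35  0.51 -0.47  0.59  0.    0.49]
place 1 44 [-0.72  0.18 -0.97  0.    0.32  0.95] [ 476. -193.  103.]
place 1 150 [-0.83 -0.08 -0.92  0.35  0.36  0.85] [ 423. -191.  195.]
place -1 44 [-0.72  0.18 -0.97  0.    0.32 -2.19] [ 476. -193.  103.]
place -1 150 [-0.83 -0.08 -0.92  0.35  0.36 -2.29] [ 423. -191.  195.]
-1.5707963267948966 1 [[-0.44, 0.17, -0.92, -0.01, 0.2, 2.79], [-0.39, 0.21, -0.73, 0.14, 0.18, 2.83], [-0.5, 0.28, -0.54, 0.28, 0.22, 2.73]]
-1.5707963267948966 -1 [[-0.44, 0.17, -0.92, -0.01, 0.2, -0.35], [-0.39, 0.21, -0.73, 0.14, 0.18, -0.31], [-0.5, 0.28, -0.54, 0.28, 0.22, -0.41]]
-0.7853981633974483 1 [[-0.44, 0.17, -0.92, -0.01, 0.2, 2.0], [-0.39, 0.21, -0.73, 0.14, 0.18, 2.04], [-0.5, 0.28, -0.54, 0.28, 0.22, 1.95]]
-0.7853981633974483 -1 [[-0.44, 0.17, -0.92, -0.01, 0.2, -1.14], [-0.39, 0.21, -0.73, 0.14, 0.18, -1.1], [-0.5, 0.28, -0.54, 0.28, 0.22, -1.19]]
0.0 1 [[-0.44, 0.17, -0.92, -0.01, 0.2, 1.22], [-0.39, 0.21, -0.73, 0.14, 0.18, 1.26], [-0.5, 0.28, -0.54, 0.28, 0.22, 1.16]]
0.0 -1 [[-0.44, 0.17, -0.92, -0.01, 0.2, -1.92], [-0.39, 0.21, -0.73, 0.14, 0.18, -1.88], [-0.5, 0.28, -0.54, 0.28, 0.22, -1.98]]
0.7853981633974483 1 [[-0.44, 0.17, -0.92, -0.01, 0.2, 0.43], [-0.39, 0.21, -0.73, 0.14, 0.18, 0.47], [-0.5, 0.28, -0.54, 0.28, 0.22, 0.38]]
0.7853981633974483 -1 [[-0.44, 0.17, -0.92, -0.01, 0.2, -2.71], [-0.39, 0.21, -0.73, 0.14, 0.18, -2.67], [-0.5, 0.28, -0.54, 0.28, 0.22, -2.76]]
1.5707963267948966 1 [[-0.44, 0.17, -0.92, -0.01, 0.2, -0.35], [-0.39, 0.21, -0.73, 0.14, 0.18, -0.31], [-0.5, 0.28, -0.54, 0.28, 0.22, -0.41]]
1.5707963267948966 -1 [[-0.44, 0.17, -0.92, -0.01, 0.2, 2.79], [-0.39, 0.21, -0.73, 0.14, 0.18, 2.83], [-0.5, 0.28, -0.54, 0.28, 0.22, 2.73]]
36 [[314. 255.]
 [439. 174.]]
42 [[319. 248.]
 [444. 167.]]
[[487.64843071 316.83244064]
 [487.64843071 316.83244064]]
```

Run:
```python
from h import *
w=np.load('w3.npy',allow_pickle=True).item()
f=lambda c:(np.array(c)+.5)/2.9-.5+[190,70]
for c,z in [((187,125),65),((245,460),65),((216,125),5),((262,410),5),((605,76),65),((565,420),65),((565,85),5),((535,390),5)]: print(atz(w,f(c),z).round(1))
```

```text
[536.6 311.6  65. ]
[418.6 309.4  65. ]
[536.3 312.8   5. ]
[418. 311.   5.]
[538.1 175.2  65. ]
[422.3 193.   65. ]
[537.5 176.2   5. ]
[415.2 194.1   5. ]
```

Run:
```python
from h import *
from bench import bot,imaging,solve_ik
bot.grip(0.72,60)
rot=[np.pi,0,-.146]
print(bot.movel([474,250,110],rot,200))
print(bot.movel([474,250,34.5],None,90,threshold=12))
st=bot.get_state();print(st['tcp_pos'],st['contact_force'].round(1))
bot.grip(0.0,60)
st=bot.get_state();print(st['t'],st['opening'],st['tcp_pos'],st['contact_force'].round(1))
bot.movel([474,250,75],None,80)
m=imaging.camera_model('wrist'); np.save('w4.npy',m,allow_pickle=True)
cv2.imwrite('pics/w4.png',imaging.capture('wrist'));cv2.imwrite('pics/side4.png',imaging.capture('side'))
st=bot.get_state();print(st['t'],st['opening'],st['tcp_pos'],st['contact_force'].round(1),st['wrist_torque'].round(2))
```

```text
False
False
[474.48288212 250.19896787  35.00581683] [ 0.5 -0.5  0.6]
9.3167 0.40824650264417334 [474.58183345 249.9531257   35.29773044] [-0.9 -1.8  6.4]
10.075 0.41092793656217624 [473.32028196 249.7509485   74.2965835 ] [ 0.3  0.1 -5.8] [ 0.01 -0.03  0.09]
```

View pics/w4.png

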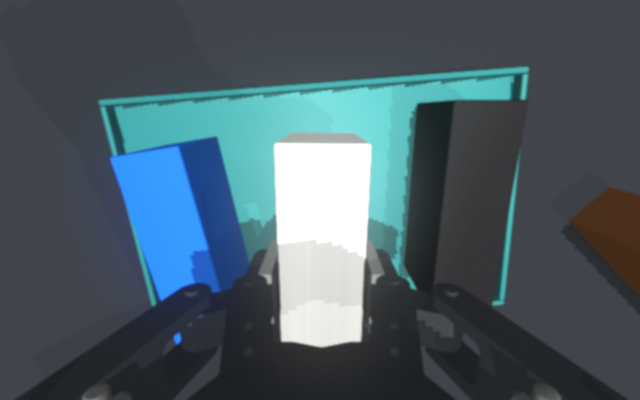

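View pics/side4.png

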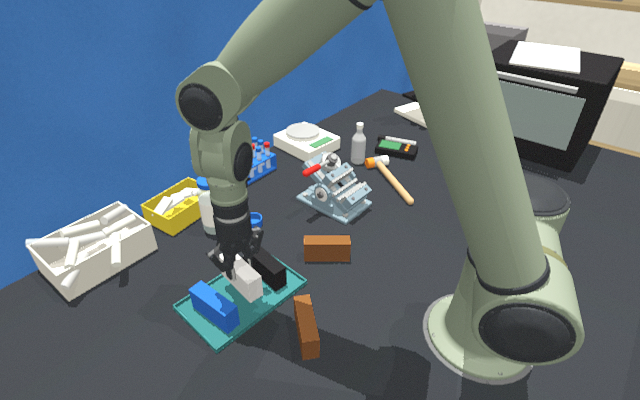

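Run:
```python
from h import *
w=np.load('w4.npy',allow_pickle=True).item()
t=np.array([473.32,249.75,74.3])
for uv in [(276,143),(370,143.5),(279,340),(362,340)]:
    p=atz(w,uv,74.3+29.7)-t; print((Rm([np.pi,0,-.146]).T@p).round(1))
```

```text
[ 59.6 -17.1 -29.7]
[ 59.4  17.  -29.7]
[-26.4 -19.3 -29.7]
[-26.4  17.3 -29.7]
```

Run:
```python
from h import *
from bench import bot,imaging,solve_ik
bot.movel([474,250,190],None,200)
bot.move_ptp(bw([22,0,130]),btool(-1))
st=bot.get_state();print(st['t'],st['tcp_pos'],bw([22,0,130]),st['contact_force'].round(1))
bot.movel(bw([22,0,68]),None,150)
m=imaging.camera_model('wrist'); np.save('w5.npy',m,allow_pickle=True)
cv2.imwrite('pics/w5.png',imaging.capture('wrist'));a=imaging.capture('side');b=imaging.capture('scene')
cv2.imwrite('pics/side5.png',a);cv2.imwrite('pics/scene5.png',b)
c=np.hstack([cv2.resize(a[110:230,270:400],None,fx=3,fy=3,interpolation=cv2.INTER_CUBIC),cv2.resize(b[130:250,220:350],None,fx=3,fy=3,interpolation=cv2.INTER_CUBIC)])
cv2.imwrite('pics/c5.png',c)
st=bot.get_state();print(st['t'],(RB.T@(st['tcp_pos']-BP)).round(1),st['contact_force'].round(1),st['opening'],st['orientation'],btool(-1))
```

```text
12.4333 [ 434.6715971  -191.14556023  178.43756807] [ 434.48069882 -191.59216787  178.58330249] [ 0.5 -0.9 -6.4]
13.15 [22.8 -0.3 68.7] [-0.2 -0.1 -5.6] 0.4088380973698126 [-2.61686079e+00 -9.84831104e-04 -1.60560540e+00] [-2.61799388  0.         -1.60579633]
```

View pics/c5.png

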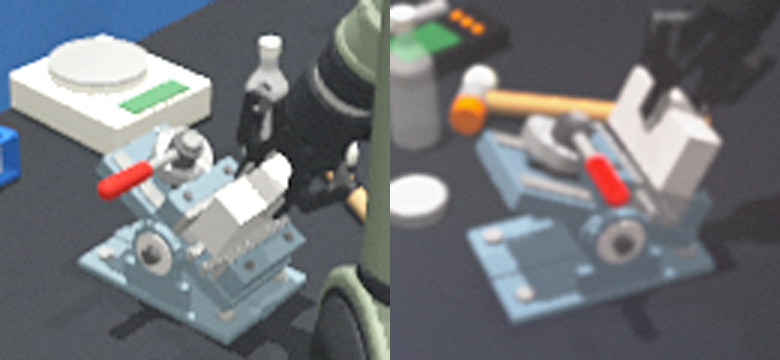

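View pics/w5.png

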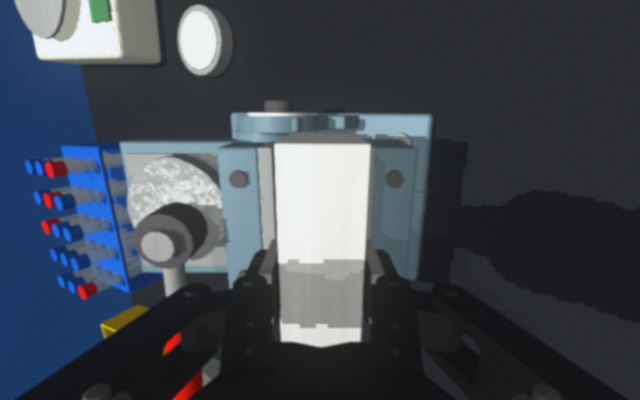

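Run:
```python
from h import *
from bench import bot,imaging,solve_ik
def rep(tag):
    st=bot.get_state();print(tag,round(st['t'],2),(RB.T@(st['tcp_pos']-BP)).round(2),(RB.T@st['contact_force']).round(1),(RB.T@st['wrist_torque']).round(2),round(st['opening'],3))
bot.movel(bw([21.5,0,48]),None,60,threshold=8); rep('48')
print(bot.movel(bw([21.5,0,37]),None,20,threshold=5)); rep('down')
m=imaging.camera_model('wrist'); np.save('w6.npy',m,allow_pickle=True)
cv2.imwrite('pics/w6.png',imaging.capture('wrist'))
```

```text
48 13.63 [21.29  0.11 47.99] [-3.2 -1.2 -4.9] [0.03 1.11 0.02] 0.413
True
down 13.99 [21.89 -0.26 43.56] [0.5 0.2 6.3] [-0.03  0.3  -0.01] 0.413
```

View pics/w6.png

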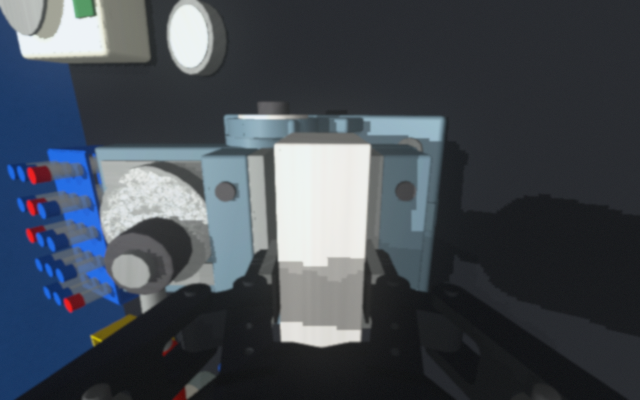

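```bash
cat >> h.py <<'E'
from bench import bot,imaging
def rep(tag):
    st=bot.get_state();print(tag,round(st['t'],2),(RB.T@(st['tcp_pos']-BP)).round(2),(RB.T@st['contact_force']).round(1),(RB.T@st['wrist_torque']).round(2),round(st['opening'],3)); return st
E
python3 - <<'E'
from h import *
rep('0')
print(bot.movel(bw([14,0,43.3]),None,15,threshold=8)); rep('slide')
bot.dwell(.1); rep('slide')
m=imaging.camera_model('wrist'); np.save('w7.npy',m,allow_pickle=True)
cv2.imwrite('pics/w7.png',imaging.capture('wrist'))
E
```

```text
0 14.04 [21.9  -0.28 43.57] [-0.6 -1.1  5.3] [-0.04  0.32  0.01] 0.409
True
slide 14.36 [17.84 -0.55 43.6 ] [2.1 1.1 1. ] [-0.07 -0.06  0.22] 0.408
slide 14.46 [17.83 -0.57 43.58] [ 1.8 -0.4  1.8] [-0.18 -0.09  0.22] 0.412
```

View pics/w7.png

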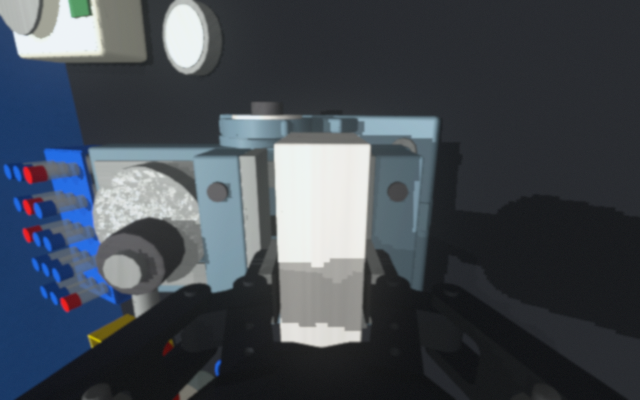

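Run:
```python
from h import *
print(bot.movel(bw([14,0,43.4]),None,15,threshold=9)); rep('slide2')
st=bot.get_state(); p=RB.T@(st['tcp_pos']-BP)
print(bot.movel(bw([p[0],p[1],p[2]-3]),None,10,threshold=7)); rep('press')
bot.grip(0.50,25); rep('open')
bot.dwell(.2); rep('open')
m=imaging.camera_model('wrist'); np.save('w8.npy',m,allow_pickle=True)
cv2.imwrite('pics/w8.png',imaging.capture('wrist'));cv2.imwrite('pics/side8.png',imaging.capture('side'))
```

```text
False
slide2 14.84 [17.53 -0.52 43.73] [ 8.1  1.5 -1.4] [ 0.22 -1.37  0.4 ] 0.412
True
press 15.06 [17.65 -0.54 43.56] [ 0.3 -0.1  3.8] [-0.13  0.35  0.23] 0.411
open 15.31 [17.55 -0.37 43.38] [ 0.4 -0.2 -0.2] [0.   0.5  0.05] 0.498
open 15.51 [18.04 -0.59 43.47] [ 0.3 -0.3 -0.4] [0.03 0.5  0.  ] 0.502
```

View pics/w8.png

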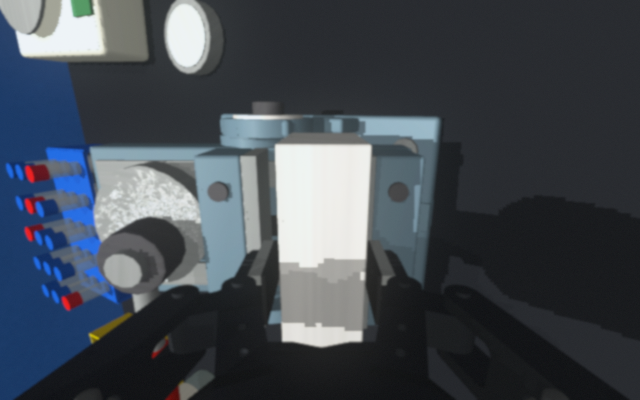

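Run:
```python
from h import *
print(bot.movel(bw([9,-.5,43.8]),None,15,threshold=6)); rep('push')
st=rep('');p=RB.T@(st['tcp_pos']-BP)
bot.movel(bw([17.5,-.5,44.5]),None,40); 
bot.movel(bw([17.5,-.5,120]),None,120); rep('up')
m=imaging.camera_model('wrist'); np.save('w9.npy',m,allow_pickle=True)
cv2.imwrite('pics/w9.png',imaging.capture('wrist'));a=imaging.capture('side');b=imaging.capture('scene')
cv2.imwrite('pics/side9.png',a);cv2.imwrite('pics/scene9.png',b)
c=np.hstack([cv2.resize(a[130:230,280:400],None,fx=3.2,fy=3.2,interpolation=cv2.INTER_CUBIC),cv2.resize(b[150:250,220:340],None,fx=3.2,fy=3.2,interpolation=cv2.INTER_CUBIC)])
cv2.imwrite('pics/c9.png',c)
```

```text
True
push 16.07 [14.   -0.67 43.9 ] [ 0.8 -1.   0.6] [ 0.03  0.15 -0.03] 0.498
 16.07 [14.   -0.67 43.9 ] [ 0.8 -1.   0.6] [ 0.03  0.15 -0.03] 0.498
up 17.1 [ 17.3   -0.43 119.8 ] [-0.3 -0.   0.9] [0.02 0.57 0.02] 0.503
```

View pics/w9.png

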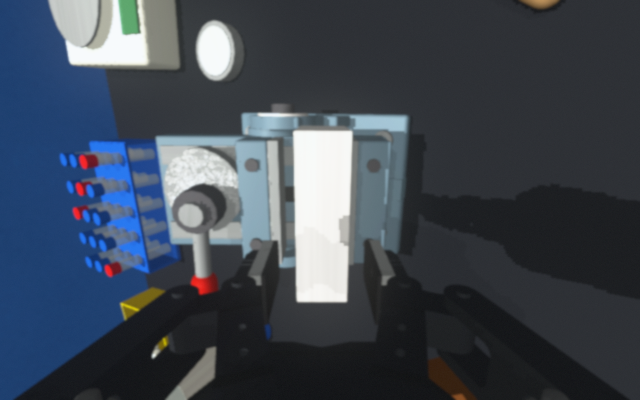

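View pics/c9.png

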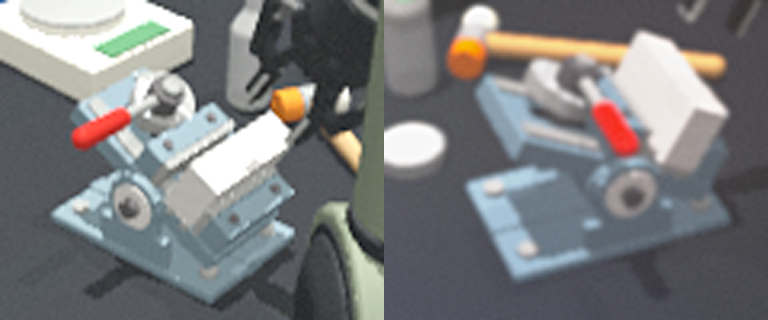

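Run:
```python
from h import *
w=np.load('w9.npy',allow_pickle=True).item()
im=cv2.imread('pics/w9.png')
m=(im.min(2)>175).astype(np.uint8); m[:, :285]=0;m[:,360:]=0
cv2.imwrite('pics/w9c.png',cv2.resize(im[100:320,150:440],None,fx=2.7,fy=2.7,interpolation=cv2.INTER_CUBIC))
P=[bw([x,y,72]) for x in(0,36) for y in (-60,60)]; print(proj(w,P).round(1))
# measured corners -> bed coords at z=72
n=RB[:,2]; 
for uv in [(294.5,130),(351.5,130),(347.5,301),(296,300)]:
    d=ray(w,uv); o=w['position']; k=(72-n@(o-BP))/(n@d); print(uv,(RB.T@(o+k*d-BP)).round(1))
print('jaw',proj(w,[bw([x,y,36]) for x in(-33,0,52) for y in (-50,50)]).round(1))
```

```text
[[350.2 128.9]
 [344.9 301.4]
 [290.5 128.6]
 [294.4 300.9]]
(294.5, 130) [ 33.6 -59.2  72. ]
(351.5, 130) [ -0.8 -59.4  72. ]
(347.5, 301) [-1.9 59.7 72. ]
(296, 300) [34.8 59.2 72. ]
jaw [[391.2 140.4]
 [382.7 264.7]
 [345.6 140.1]
 [342.2 264.3]
 [273.9 139.7]
 [278.6 263.8]]
```

View pics/w9c.png

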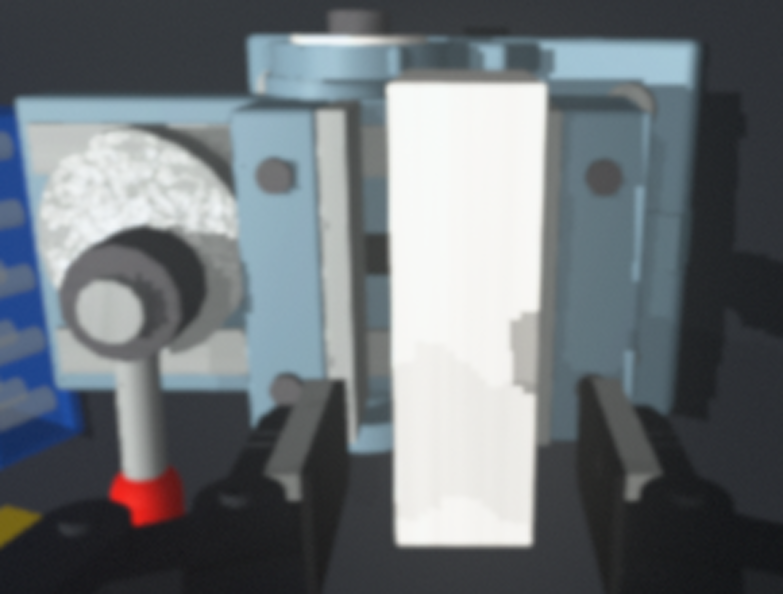

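```bash
cat >> h.py <<'E'
def lev(adeg,h=24.5,rho=93,z=28):
    a=np.deg2rad(adeg); u=np.array([np.cos(a),np.sin(a)]); b=np.array([-np.sin(a),np.cos(a)])
    q=np.array([110,0])+rho*u+h*b
    return bw([q[0],q[1],z]),btool(-1,a-np.deg2rad(90))
E
python3 - <<'E'
from h import *
from bench import solve_ik
for a in (97,45,0,-9): print(lev(a)[0].round(),np.round(solve_ik(*lev(a)),2))
bot.grip(0.0,40)
p,r=lev(98,h=38,z=95); bot.movel(p,r,200); rep('a')
p,r=lev(98,h=38,z=28); print(bot.movel(p,None,120,threshold=10)); rep('b')
p,r=lev(97,h=22); print(bot.movel(p,None,40,threshold=3)); rep('contact')
a=imaging.capture('side');b=imaging.capture('scene')
c=np.hstack([cv2.resize(a[130:230,280:400],None,fx=3.2,fy=3.2,interpolation=cv2.INTER_CUBIC),cv2.resize(b[150:250,220:340],None,fx=3.2,fy=3.2,interpolation=cv2.INTER_CUBIC)])
cv2.imwrite('pics/c10.png',c)
E
```

```text
[ 534. -106.  116.] [-0.44  0.18 -0.93 -0.02  0.2  -2.05]
[ 606. -114.  158.] [-0.39  0.22 -0.71  0.14  0.18 -1.1 ]
[ 643. -174.  181.] [-0.47  0.28 -0.56  0.25  0.21 -0.39]
[ 645. -189.  182.] [-0.5   0.29 -0.54  0.27  0.22 -0.25]
a 18.38 [59.19 86.81 95.01] [ 0.  -0.1  0.5] [-0.03  0.49  0.02] -0.004
False
b 19.09 [59.14 86.28 28.17] [-0.2  0.9  0.3] [-0.03  0.44 -0.02] 0.002
False
contact 19.68 [76.95 89.82 28.06] [ 0.2 -0.9 -1. ] [-0.01  0.52 -0.06] 0.003
```

View pics/c10.png

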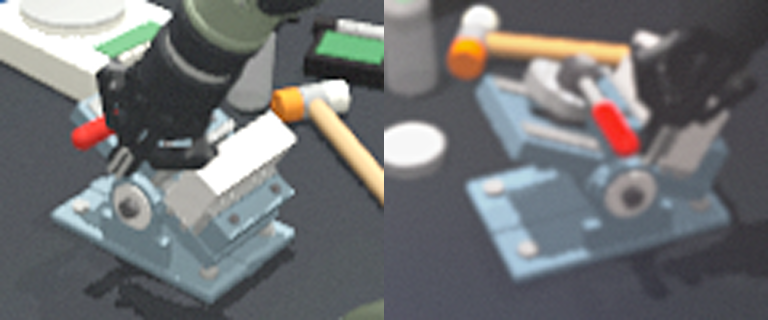

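Run:
```python
from h import *
for a in (88,77,66,55):
    p,r=lev(a); t=bot.movel(p,r,60,threshold=25); st=rep((a,t))
a=imaging.capture('side');b=imaging.capture('scene')
c=np.hstack([cv2.resize(a[130:230,280:400],None,fx=3.2,fy=3.2,interpolation=cv2.INTER_CUBIC),cv2.resize(b[150:250,220:340],None,fx=3.2,fy=3.2,interpolation=cv2.INTER_CUBIC)])
cv2.imwrite('pics/c11.png',c); cv2.imwrite('pics/w11.png',imaging.capture('wrist'))
```

```text
(88, False) 20.14 [88.45 93.88 27.92] [ 0.7  0.2 -0.5] [-0.02  0.44 -0.02] 0.001
(77, False) 20.6 [105.91  96.24  27.78] [-1.6  0.5 -0.9] [ 0.09  0.87 -0.03] -0.002
(66, False) 21.06 [125.23  94.99  27.93] [-1.3 -0.1 -0.5] [ 0.08  0.7  -0.03] 0.003
(55, False) 21.52 [143.4   90.16  28.03] [-1.1  0.5 -0.8] [ 0.03  0.63 -0.03] 0.001
```

View pics/c11.png

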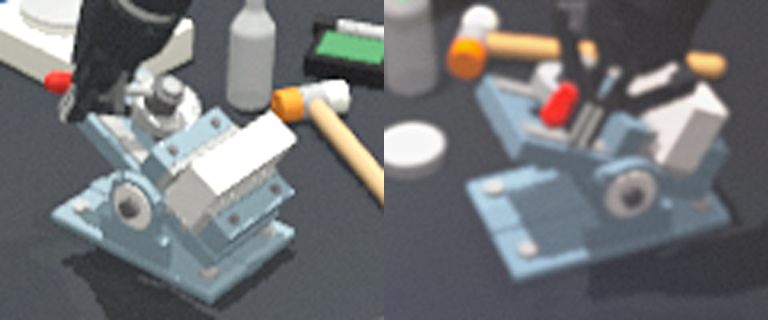

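View pics/w11.png

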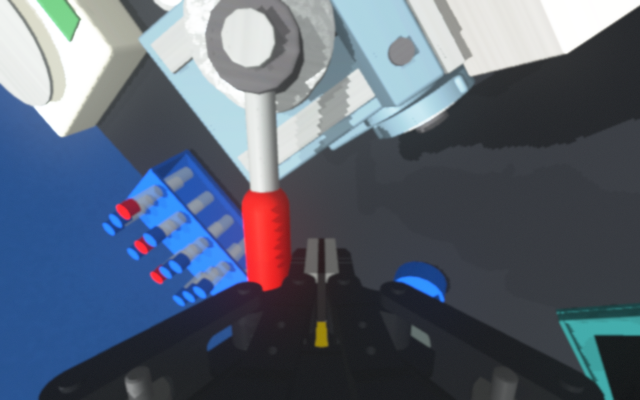

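Run:
```python
from h import *
for a in (44,33,22,11,3,-3):
    p,r=lev(a); t=bot.movel(p,r,60,threshold=20); st=rep((a,t))
    if t: break
cv2.imwrite('pics/w12.png',imaging.capture('wrist'))
```

```text
(44, False) 22.12 [160.02  82.1   28.03] [0.7 0.1 0.2] [0.05 0.64 0.01] -0.001
(33, False) 22.58 [174.83  71.09  28.04] [-0.6  0.7  0. ] [0.06 0.63 0.  ] -0.002
(22, False) 23.04 [187.17  57.46  28.03] [-1.1  1.2 -1. ] [0.06 0.62 0.06] -0.0
(11, False) 23.5 [196.73  41.67  28.06] [-0.4  0.8 -0.4] [ 0.12  0.59 -0.01] -0.002
(3, False) 23.88 [201.59  29.66  28.05] [0.9 2.5 1. ] [ 0.42  0.58 -0.  ] -0.003
(-3, False) 24.19 [204.19  19.91  28.02] [0.5 3.  0.8] [0.53 0.48 0.01] 0.001
```

View pics/w12.png

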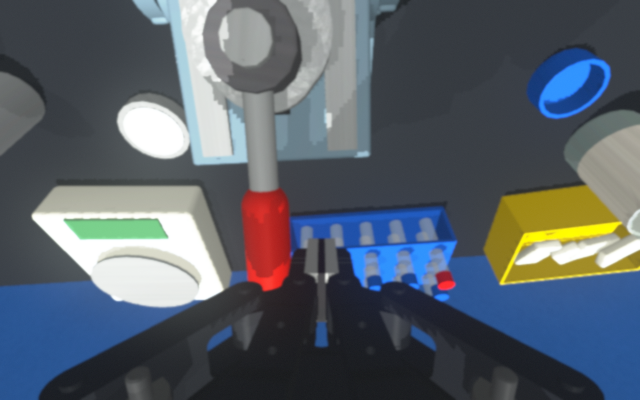

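Run:
```python
from h import *
p,r=lev(-20); 
p,r=lev(-8); t=bot.movel(p,r,25,threshold=9); rep((-8,t))
if not t:
    # straight on in push direction
    p,_=lev(-16); t=bot.movel(p,None,20,threshold=12); rep((-16,t))
cv2.imwrite('pics/w13.png',imaging.capture('wrist')); np.save('w13.npy',imaging.camera_model('wrist'),allow_pickle=True)
```

```text
(-8, False) 24.73 [205.63  13.28  28.03] [0.1 7.3 1.8] [1.4  0.42 0.08] -0.0
(-16, True) 25.08 [205.28  13.76  27.76] [1.8 2.3 1.7] [0.41 0.22 0.07] -0.001
```

View pics/w13.png

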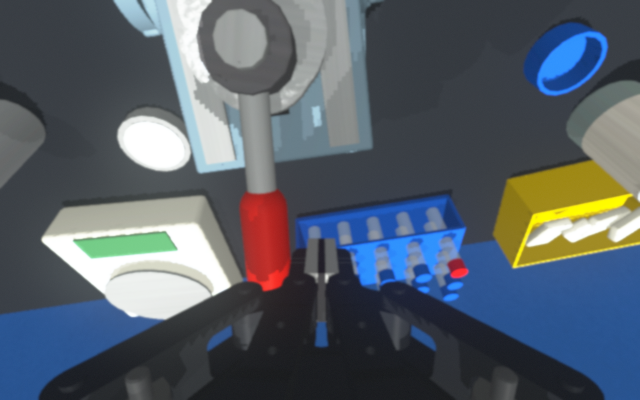

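Run:
```python
from h import *
w=np.load('w13.npy',allow_pickle=True).item(); im=cv2.imread('pics/w13.png').astype(int)
n=RB[:,2]; pts=[]
for v in (205,225,245,265,278):
    r=im[v,220:310]; red=np.where((r[:,2]>110)&(r[:,1]<70)&(r[:,0]<70))[0]+220
    uv=((red.min()+red.max())/2,v); d=ray(w,uv); o=w['position']; k=(45-n@(o-BP))/(n@d); p=RB.T@(o+k*d-BP); pts.append(p)
    print(uv,len(red),p.round(1),np.rad2deg(np.arctan2(p[1],p[0]-110)).round(1))
pts=np.array(pts); s=np.polyfit(pts[:,0],pts[:,1],1); print(np.rad2deg(np.arctan(s[0])))
print(proj(w,[bw([110,0,45])]))
```

```text
(np.float64(262.5), 205) 46 [169.5  -6.1  45. ] -5.9
(np.float64(264.0), 225) 47 [178.5  -7.2  45. ] -6.0
(np.float64(265.5), 245) 46 [187.9  -8.3  45. ] -6.1
(np.float64(267.0), 265) 45 [197.6  -9.4  45. ] -6.1
(np.float64(266.0), 278) 37 [204.  -11.1  45. ] -6.7
-7.835570227007507
[[248.3744278   50.65704548]]
```

Run:
```python
from h import *
p,_=lev(-18); t=bot.movel(p,None,15,threshold=18); rep(t)
p,r=lev(-6,h=45); bot.movel(p,None,80); rep('back')
p,r=lev(-6,h=45,z=120); bot.movel(p,None,150); 
bot.movel(bw([40,40,190]),btool(-1),220); rep('view')
m=imaging.camera_model('wrist'); np.save('w14.npy',m,allow_pickle=True)
cv2.imwrite('pics/w14.png',imaging.capture('wrist'));a=imaging.capture('side');b=imaging.capture('scene')
cv2.imwrite('pics/side14.png',a);cv2.imwrite('pics/scene14.png',b)
```

```text
True 25.78 [204.32  14.16  27.27] [1.7 2.2 0.1] [0.36 0.22 0.  ] -0.003
back 26.19 [207.09  35.75  27.97] [ 0.  -0.4 -0.3] [0.04 0.46 0.04] 0.001
view 28.82 [ 40.11  39.98 189.83] [-0.3 -0.4 -0.1] [0.02 0.51 0.  ] -0.001
```

View pics/w14.png

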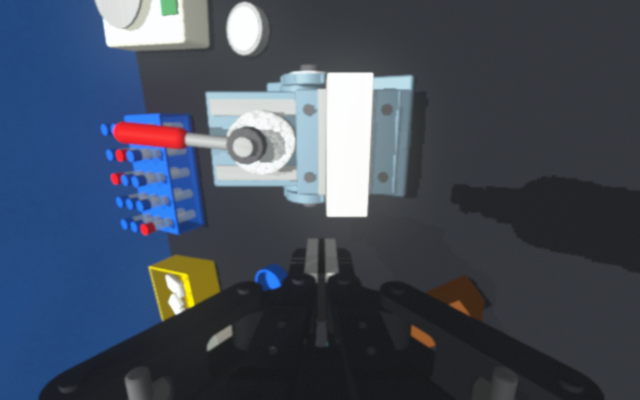

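View pics/scene14.png

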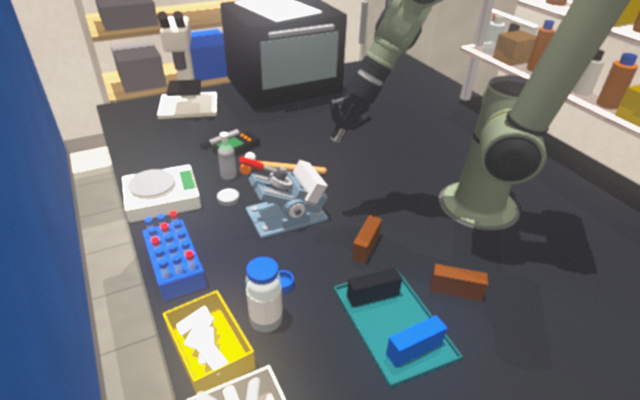

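View pics/side14.png

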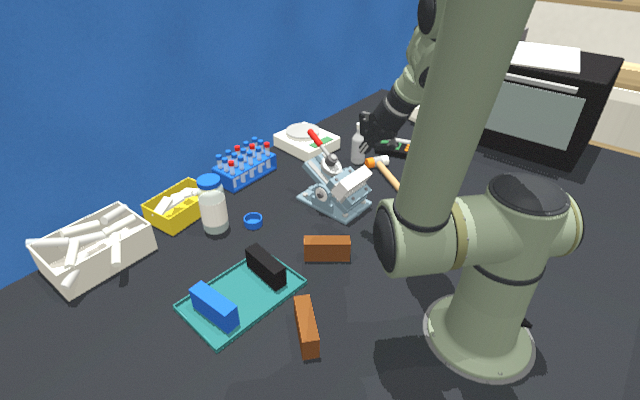

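Run:
```python
from h import *
w=np.load('w14.npy',allow_pickle=True).item(); im=cv2.imread('pics/w14.png')
cv2.imwrite('pics/w14c.png',cv2.resize(im[50:235,95:425],None,fx=2.4,fy=2.4,interpolation=cv2.INTER_CUBIC))
n=RB[:,2]
def onz(uv,z):
    d=ray(w,uv); o=w['position']; k=(z-n@(o-BP))/(n@d); return RB.T@(o+k*d-BP)
for uv in [(329,73),(373,73),(368,216),(327,216)]: print(uv,onz(uv,72).round(1))
I=im.astype(int); P=[]
for u in range(125,183,8):
    c=I[110:160,u]; r=np.where((c[:,2]>130)&(c[:,1]<80)&(c[:,0]<80))[0]+110
    p=onz((u,(r.min()+r.max())/2),45); P.append(p); print(p.round(1),np.rad2deg(np.arctan2(p[1],p[0]-110)).round(1))
```

```text
(329, 73) [ 33.3 -58.7  72. ]
(373, 73) [ -1.4 -58.7  72. ]
(368, 216) [-2.5 60.4 72. ]
(327, 216) [34.3 60.4 72. ]
[218.9 -11.1  45. ] -5.8
[211.6 -10.6  45. ] -6.0
[204.5  -9.7  45. ] -5.9
[197.2  -9.3  45. ] -6.1
[190.1  -7.9  45. ] -5.7
[182.8  -7.9  45. ] -6.2
[175.5  -7.   45. ] -6.1
[168.3  -6.1  45. ] -6.0
```

View pics/w14c.png

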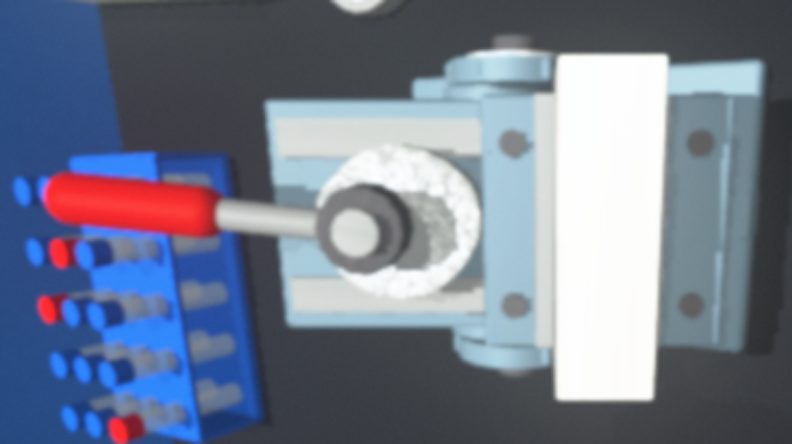

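The lever reads −6.0°, which is its home stop. The bar is centred to about 1 mm and lies parallel to the jaws, and the sliding jaw's plate is against it. I'm handing the job in.

```bash
python3 -c "
from h import *
st=rep('end'); print(bot.sign_off())"
```

```text
end 28.97 [ 40.13  40.02 189.88] [-0.4 -0.1 -0.4] [-0.01  0.46 -0.02] 0.001
the job is handed in; nothing more can be done
None
```

The aluminium bar is clamped in the tilted vise, and I handed the job in at 29 s of the 48 s allowed.

**What I did:** I lifted the bar from the middle place in the tray and lowered it slowly onto the parallels until contact was felt. I then slid it down against the fixed jaw, released it and nudged it flush. Only after that did I push the red lever round to its stop with the shut fingers.

**Last checks:**
- **Lever:** it measures −6.0°, which is its home position. It had met a firm stop under two pushes of roughly 20 N each.
- **Bar:** it is centred along the jaws to about 1 mm and parallel to them within the measuring error. Its top is consistent with full seating, and the sliding jaw's plate is against it.
- **Everything else:** the other bars, the brown look-alikes and the loose items look unmoved in the scene and side views. The robot was clear of everything at hand-in.

**Small disagreements:**
- **Across the jaws:** the bar reads 1 to 2.5 mm towards the fixed jaw compared with my vise model. The jaw itself showed a similar shift in the picture before clamping, so I put this down to calibration.
- **Height at contact:** contact came about 1.5 mm higher than the model predicted, which is also within the 2 mm calibration error.

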